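# Balance the press crank arm across its rest post

## Robot

A 6-joint arm with a two-finger parallel gripper is mounted at the origin on the work surface. World frame = base frame: x ahead of the robot, y to its left, z up, the work surface at z = 0. Lengths are in m, angles in rad, forces in N, time in s.
With the tool pointing down it reaches from about 0.325 to 0.875 m from the base axis. Payload 4.4 kg.
Tool frame: the origin (TCP) lies where the fingers leave the gripper's body, on its centre line; the fingertips stand 73 mm ahead of it and the grasp point (between the pads) lies 54 mm ahead of it; z points along the fingers, y is the direction in which the jaws open and shut (so a half turn about z gives the same grasp; the last joint's range is limited). The gripper opens to 85 mm and grips with 20 to 120 N. Pads are 22 mm wide; open, the fingers measure 114 mm over their backs; the gripper's body (76 mm by 85 mm) begins 54 mm behind the grasp point. The pads swing forward as they close: fully open they stand 13 mm farther back than shut.
Start: joints at [-1.254, 0.207, 1.542, -0, 1.393, -0.15], TCP at [0.259, -0.513, 0.304] pointing down, gripper open.
Joint ranges: [-2.73, 2.73], [-0.86, 2.22], [0.23, 2.46], [-1.11, 4.25], [0.08, 2.63], [-2.82, 2.82]. Speed limits (rad/s): [2.79, 2.79, 3.14, 3.14, 3.14, 3.14].

## Interface

Orientations are given as [roll, pitch, yaw] about the fixed x, y, z axes, in that order (R = Rz(yaw) Ry(pitch) Rx(roll)).
In Python, from plant import readout, imaging, r gives the robot as it stands.
- The arm moves only by the tool arm_command, never from a script. Its argument "deltas" is a list that holds one entry, the list of rows, each a list of 5 numbers: the opening in per cent of the stroke, from 0 (shut) to 100 (fully open), then the shift along the tool's x, y, z normalised to -1 to 1, where 1 is 400 mm, then the turn about the tool's z normalised to -1 to 1, where 1 is pi rad. In form: [[[grip, tx, ty, tz, spin], ...]]. A call has exactly 10 rows; each row shifts and turns the pose as measured when the row begins, along the tool's axes as they then stand; what a row does not reach is not made up. A row lasts 1/12 s, in which the tool goes at most 41.7 mm and 7.16 degrees, less where a joint would pass 70% of its speed; a pose out of reach is approached as far as the arm can. A call with a number of a shift or a turn outside -1 to 1 is refused whole. A call with a gripper value outside its range is refused whole. The fingers move at their own pace and stop on an object; "newtons" is the grip in N (left out, the last holds). Time passes only in rows, so rows that do not move let the fingers close, or fill a call up. It gives the time, the measured TCP pose, the force and the opening at its end, in the units of the state.
- readout.observe(): the state, without advancing time (a new reading comes with each control period).
- imaging.camera(name): name is "scene" or "top"; returns a dict with "color" (400x640x3 uint8, blue, green, red), "fx", "fy", "cx", "cy" (pixels), "D" ([k1, k2, p1, p2, k3] as OpenCV has them; the pictures are not rectified), "origin" and "orientation" of the camera in the world. Camera axes: x right, y down, z forward; pixel columns grow to the right and rows downward; lengths in m; the calibration is good to about 2 mm. A picture is of the moment at which its call begins. There is no depth.
- r.hand_in(): hands the job in, once; it reports no verdict.
The state is a dict: "time": time; "joints": joint angles; "qd": joint speeds; "joint_torque": joint torques, N m; "ee_pos": TCP position; "orientation": TCP orientation; "force": force on the tool from outside, world axes, zero at the start; "moment": the same for the moment, N m; "gripper_width": finger opening in m.
Only numpy, scipy, OpenCV 4.12 (cv2) and the standard library are available. Lean on these libraries where they do the work, as an engineer would, in place of code of your own. Each camera call takes 0.05 s, during which the arm holds its last target.

## Task

Clear the press's crank arm off the bed: set it level across the top of the orange-padded rest post so that it balances there on its own, both ends clear of everything. Which end is heavier is not known, so lift it only a little at first, shift your grip until you hold it at its balance point, then carry it level (never let it swing down steeply) and lower it with your grip straight above the rest before letting go. Leave the ink tins, wood block, scraper and ink roller where they are.

Things in the scene. Friction and masses are not known exactly. Their poses are not given: they have to be found in the camera images.
- crank: The crank arm: a straight bare-steel bar, 290 x 24 mm, 32 mm high, lying flat on the bed, with a green hub at one end and a green boss with an upright black hand grip at the other; 0.2 to 0.85 kg. Origin: middle of the bar's underside, midway between hub and grip axes; x along the bar towards the hub, z up. Take it by the bare bar between its ends, fingers across its 24 mm width.
- bar_top (a point): Middle of the bar's top face, 32 mm above the crank's origin. The weights of both ends vary unseen: the balance point lies on the bar's centre line, from 70 mm on the grip side to 100 mm on the hub side of this point. A firm grip (80 N) holds the bar nearly rigidly, so that off balance it loads the wrist with a moment; a light one lets the heavy end sag.
- hub_under (a point): Centre of the underside of the hub: green upright cylinder, 52 mm in diameter and 40 mm high, its axis 150 mm from the crank's origin along +x; underside level with the bar's.
- grip_under (a point): Centre of the underside of the grip boss: green, 42 mm in diameter and 32 mm high, 150 mm from the crank's origin along -x; the black hand grip (28 mm thick) stands on it to 104 mm above the underside.
- rest: The rest post, fixed: a round dark foot 100 mm in diameter and 12 mm thick, a thin column (18 mm) and an orange-topped flat pad. The pad is 30 mm long along the rest's x and 22 mm wide along its y, 18 mm thick in all; fingers holding the bar can pass down on both sides of it when the bar lies along the rest's x (either way round). Origin: centre of the foot's underside, z up.
- rest_top (a point): Centre of the orange pad's flat top, 85 mm above the bed; axes as the rest's. The crank stays level only if its balance point lies over the pad (within 15 mm lengthwise of this point).
- ink_tin_red: Bystander: closed red ink tin, 60 mm in diameter, 42 mm high, near the crank; origin centre of underside.
- ink_tin_blue: Bystander: closed blue ink tin, 60 mm in diameter, 42 mm high, near the rest; origin centre of underside.
- wood_block: Bystander: printing block of wood, 90 x 60 x 22 mm, near the rest; origin centre of underside.
- scraper: Bystander: ink scraper (spatula), 170 mm long, lying near the crank.
- brayer: Bystander: hand ink roller with black roller and wooden handle, about 170 mm long and 110 mm wide, 36 mm high, at the far side of the bed; origin on the bed under its handle's front end.

How it is judged:
By the outcome, as a careful person would: the job done as asked, in the order asked, and still so for the second after the job is handed in, with the robot touching nothing.
It also fails if it takes over 64 s, if anything falls off the work surface, if the arm or the gripper's body presses on something with over 40 N, if the wrist force passes 120 N, or if a joint passes its speed limit or range.

## Working session

There is one attempt and no reset: what is moved stays moved. The work goes in short steps, Python scripts to look and compute and a tool call to move; the robot and the scene stay as the last step left them, time stands still between calls to the robot, and variables do not carry over. Pictures are saved under pics/ and viewed, and the job is handed in when it is done.

Besides the shell and the picture viewer there is one more tool, called after "Request:" in YAML: its name, and indented under it one key for each argument. arm_command: Moves the arm, as the interface text tells. Scaled input: -1 to 1 covers 400 mm each way for a shift and pi rad each way for a turn. Its arguments: {"type":"object","properties":{"deltas":{"type":"array","items":{"type":"array","items":{"type":"array","items":{"type":"number"}}}},"newtons":{"type":"number"}},"required":["deltas"]}

```bash
mkdir -p pics
cat > h.py <<'E'
import numpy as np, cv2
from plant import readout, imaging, r
from scipy.spatial.transform import Rotation as R
def snap(n,f):
    c=imaging.camera(n); cv2.imwrite('pics/'+f,c['color']); return c
def Rm(o):
    o=np.array(o,float)
    if o.shape==(3,3): return o
    if o.size==3: return R.from_euler('xyz',o).as_matrix()
    return R.from_quat(o).as_matrix()
def K(c): return np.array([[c['fx'],0,c['cx']],[0,c['fy'],c['cy']],[0,0,1.]])
def ray(c,uv):
    p=cv2.undistortPoints(np.array([[uv]],float),K(c),np.array(c['D'],float))[0,0]
    return np.array(c['origin']),Rm(c['orientation'])@np.array([p[0],p[1],1])
def onz(c,uv,z):
    o,d=ray(c,uv); return o+d*(z-o[2])/d[2]
def proj(c,P):
    Rt=Rm(c['orientation']).T; rv,_=cv2.Rodrigues(Rt)
    return cv2.projectPoints(np.array(P,float).reshape(-1,3),rv,-Rt@np.array(c['origin'],float),K(c),np.array(c['D'],float))[0].reshape(-1,2)
E
python3 - <<'E'
from h import *
for n in ('scene','top'):
    c=snap(n,n+'0.png'); print({k:v for k,v in c.items() if k!='color'})
print(readout.observe())
E
```

```text
{'fx': 478.5997238955386, 'fy': 478.5997238955386, 'cx': 318.8022592546116, 'cy': 198.24978109961773, 'D': array([-0.07998762,  0.        ,  0.        ,  0.        ,  0.        ]), 'origin': array([0.89754216, 0.67560674, 0.80392493]), 'orientation': array([-2.3282295 , -0.00703971,  2.68321719])}
{'fx': 411.56825835005577, 'fy': 411.56825835005577, 'cx': 314.3580654239558, 'cy': 197.58452986247576, 'D': array([-0.0589324,  0.       ,  0.       ,  0.       ,  0.       ]), 'origin': array([ 0.47381815, -0.00183304,  1.10976615]), 'orientation': array([-3.03873292, -0.00555495, -1.5978117 ])}
{'time': 0.1, 'joints': array([-1.25352244e+00,  2.07375556e-01,  1.54281566e+00, -1.92138572e-05,
        1.39350884e+00, -1.50524009e-01]), 'qd': array([-3.11819931e-04, -3.06204395e-03, -2.37681350e-03, -2.95658325e-05,
        2.31563188e-04,  7.51455275e-04]), 'joint_torque': array([-4.96161956e-04, -3.84095407e+01, -2.92550594e+01, -2.81174953e-04,
        4.90378923e-03,  2.54277452e-07]), 'ee_pos': array([ 0.25908411, -0.51272155,  0.3028164 ]), 'orientation': array([-3.13950625e+00, -2.97326077e-04,  4.67800999e-01]), 'force': array([-0.08839937, -0.58573009, -0.39817447]), 'moment': array([-0.02267487, -0.0318126 ,  0.02092755]), 'gripper_width': 0.08539725037061331}
```

View pics/top0.png

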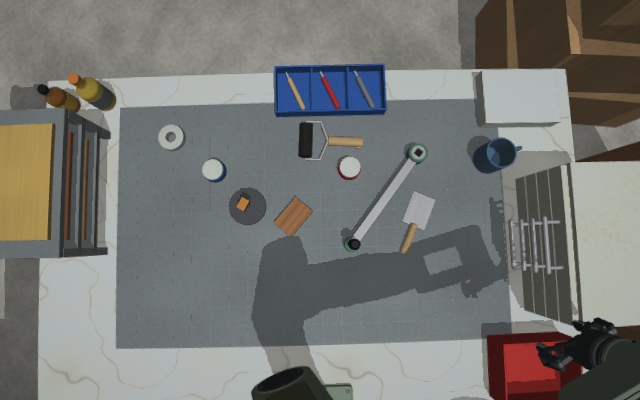

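View pics/scene0.png

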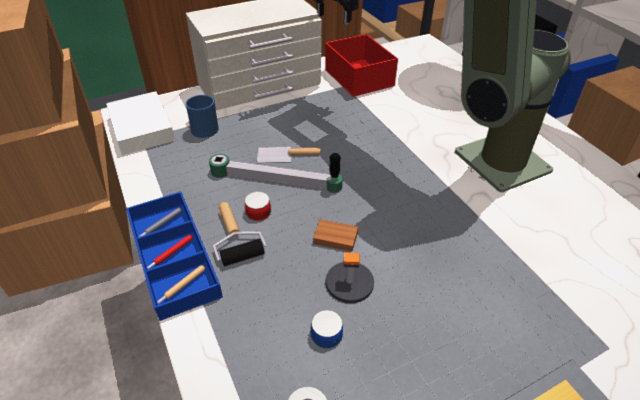

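The top view shows the hub at about (417,153), the grip at (353,244), the orange pad at (243,204), the blue tin at (214,170) and the wood block at (294,216). Next I measure these precisely.

Run:
```python
from h import *
c=imaging.camera('top'); s=imaging.camera('scene')
def blobs(c,lo,hi,roi,mn=15):
    hsv=cv2.cvtColor(c['color'],cv2.COLOR_BGR2HSV); m=cv2.inRange(hsv,lo,hi)
    x0,y0,x1,y1=roi; k=np.zeros_like(m); k[y0:y1,x0:x1]=m[y0:y1,x0:x1]
    n,l,st,ce=cv2.connectedComponentsWithStats(k)
    return [(st[i],ce[i],cv2.minAreaRect(np.argwhere(l==i)[:,::-1].astype(np.float32))) for i in range(1,n) if st[i][4]>=mn]
print('orange top'); 
for b in blobs(c,(5,180,150),(18,255,255),(220,185,265,225)): print(b, onz(c,b[1],.085))
print('orange scene')
for b in blobs(s,(5,180,150),(18,255,255),(325,245,375,275)): print(b, onz(s,b[1],.085))
print('bar top')
for b in blobs(c,(0,0,150),(180,60,255),(340,140,430,255)): print(b, onz(c,b[1],.032))
print('green top')
for b in blobs(c,(60,60,20),(95,255,255),(335,135,435,260),8): print(b, onz(c,b[1],.035))
print('green scene')
for b in blobs(s,(60,60,20),(95,255,255),(200,145,350,200),8): print(b, onz(s,b[1],.035))
print('foot scene/top')
for n,cc,roi in (('top',c,(220,180,275,232)),('scene',s,(315,255,385,305))):
    hs=cv2.cvtColor(cc['color'],cv2.COLOR_BGR2HSV); 
    for b in blobs(cc,(0,0,0),(180,255,75),roi,200): print(b,onz(cc,b[1],.012))
for nme,cc,roi in (('tA',c,(330,130,450,270)),('tB',c,(190,150,320,245)),('sA',s,(200,140,350,200)),('sB',s,(300,210,400,310))):
    x0,y0,x1,y1=roi; cv2.imwrite(f'pics/{nme}.png',cv2.resize(cc['color'][y0:y1,x0:x1],None,fx=5,fy=5,interpolation=cv2.INTER_CUBIC)[:600,:800])
```

```text
orange top
orange scene
(array([345, 253,  14,  10, 122], dtype=int32), array([351.32786885, 257.5       ]), ((351.5, 257.5), (9.0, 13.0), 90.0)) [0.57377672 0.17328732 0.085     ]
bar top
(array([412, 146,  13,  13,  60], dtype=int32), array([418.15, 152.2 ]), ((418.0, 152.0), (12.0, 12.0), 90.0)) [ 0.69970266 -0.29208758  0.032     ]
(array([340, 157,  21,  20, 324], dtype=int32), array([349.74382716, 166.45061728]), ((350.0, 166.5), (19.0, 20.0), 90.0)) [ 0.66550642 -0.10704762  0.032     ]
(array([354, 159,  61,  81, 777], dtype=int32), array([383.7039897 , 199.78249678]), ((384.02642822265625, 199.4635009765625), (8.331981658935547, 94.84945678710938), 35.83765411376953)) [ 0.57420495 -0.19354578  0.032     ]
(array([403, 191,  27,  39, 672], dtype=int32), array([417.93005952, 210.28869048]), ((418.6896667480469, 210.27586364746094), (23.026222229003906, 32.31098937988281), 21.801410675048828)) [ 0.54396561 -0.2830455   0.032     ]
green top
(array([406, 144,  22,  20, 121], dtype=int32), array([415.53719008, 153.53719008]), ((417.2794189453125, 152.36764526367188), (19.036340713500977, 18.521846771240234), 30.963756561279297)) [ 0.69560034 -0.28403719  0.035     ]
(array([344, 236,  14,  16,  83], dtype=int32), array([348.37349398, 244.61445783]), ((349.43170166015625, 244.68533325195312), (15.295623779296875, 10.127239227294922), 65.224853515625)) [ 0.45939153 -0.09585225  0.035     ]
green scene
(array([209, 155,  20,  23, 233], dtype=int32), array([218.4248927, 168.0472103]), ((218.5, 166.0), (22.0, 19.0), 90.0)) [ 0.71082584 -0.26003129  0.035     ]
(array([216, 154,   8,   1,   8], dtype=int32), array([219.5, 154. ]), ((219.5, 154.0), (7.0, 0.0), 180.0)) [ 0.69101006 -0.3137162   0.035     ]
(array([327, 174,  16,  19, 203], dtype=int32), array([334.79802956, 183.99014778]), ((334.5, 183.0), (18.0, 15.0), 90.0)) [ 0.47588585 -0.07937524  0.035     ]
foot scene/top
```

View pics/tA.png

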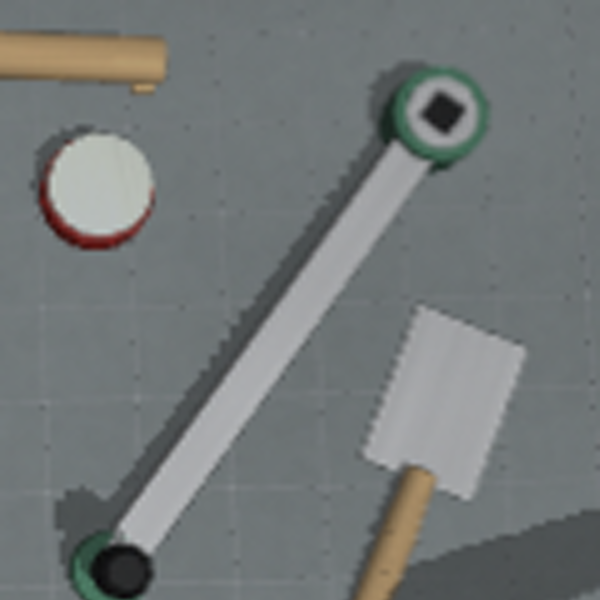

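View pics/tB.png

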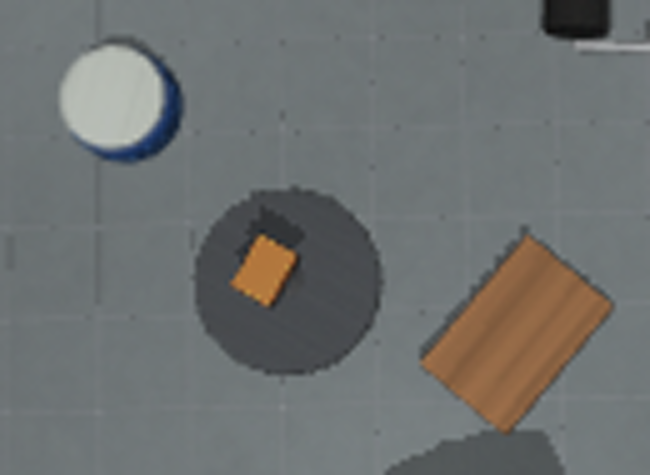

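View pics/sB.png

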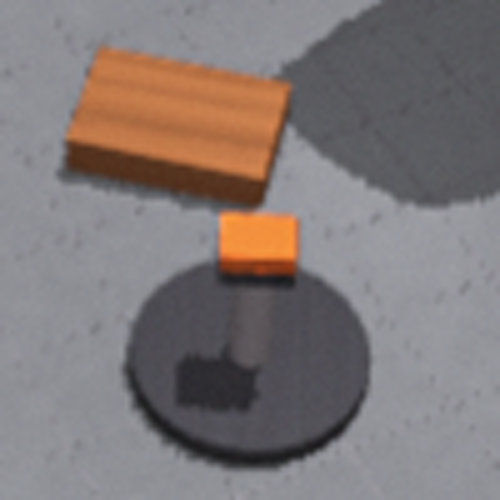

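```bash
cat > m.py <<'E'
from h import *
def mask(c,lo,hi,roi):
    hsv=cv2.cvtColor(c['color'],cv2.COLOR_BGR2HSV); m=cv2.inRange(hsv,lo,hi)
    x0,y0,x1,y1=roi; k=np.zeros_like(m); k[y0:y1,x0:x1]=m[y0:y1,x0:x1]; 
    n,l,st,ce=cv2.connectedComponentsWithStats(k); i=1+np.argmax(st[1:,4]); return (l==i).astype(np.uint8),ce[i],st[i]
E
python3 - <<'E'
from m import *
c=imaging.camera('top'); s=imaging.camera('scene')
m,ce,st=mask(c,(5,120,100),(20,255,255),(220,185,256,215)); print('orange',ce,st,onz(c,ce,.085))
pts=np.argwhere(m)[:,::-1].astype(float)
w=np.array([onz(c,p,.085)[:2] for p in pts]); 
rc=cv2.minAreaRect(((w-w.mean(0))*1000).astype(np.float32)); print(rc); b=cv2.boxPoints(rc); print(b, w.mean(0))
# foot circle: hull of dark
hsv=cv2.cvtColor(c['color'],cv2.COLOR_BGR2HSV); print(hsv[215,247],hsv[230,247],hsv[204,243])
m,ce,st=mask(c,(0,0,0),(180,255,86),(222,180,275,230)); 
h=cv2.convexHull(np.argwhere(m)[:,::-1].astype(np.float32)); print('foot',st,cv2.minEnclosingCircle(h), onz(c,cv2.minEnclosingCircle(h)[0],.006))
# bar
m,ce,st=mask(c,(0,0,150),(180,60,255),(350,157,417,245))
w=np.array([onz(c,p,.032)[:2] for p in np.argwhere(m)[:,::-1].astype(float)])
v=cv2.fitLine((w*1000).astype(np.float32),cv2.DIST_L2,0,.01,.01).ravel(); print('barline',v, np.degrees(np.arctan2(v[1],v[0])), 'centroid',w.mean(0))
t=(w*1000-v[2:])@v[:2]; n=(w*1000-v[2:])@np.array([-v[1],v[0]]); print(np.percentile(t,[.5,99.5]),np.percentile(n,[1,99]))
# hub: outline green+inside
g=cv2.inRange(hsv,(60,40,20),(95,255,255)); 
for z,uv in ((.040,(330+ (443)/5,130+112.5/5)),): print('hub disc',onz(c,uv,z))
print('grip top',onz(c,(330+124/5-.4,130+571/5-.4),.104))
print('grip top scene',onz(s,(335,157),.104), 'hub scene', onz(s,(219,158),.04))
# blue tin, wood
print('blue',onz(c,(190+112/5-.4,150+97/5-.4),.042),'wood',[onz(c,(190+x/5-.4,150+y/5-.4),.022)[:2] for x,y in((528,236),(613,303),(507,432),(422,360))])
print('red',onz(c,(330+100/5-.4,130+185/5-.4),.042))
E
```

```text
orange [242.36190476 203.55238095] [236 197  13  14 105] [0.56916698 0.17006596 0.085     ]
((-0.16260766983032227, -0.029621124267578125), (22.322973251342773, 29.2144718170166), 60.26612091064453)
[[-18.38242    -2.4767857]
 [  6.9856286 -16.966352 ]
 [ 18.057205    2.4175434]
 [ -7.310844   16.90711  ]] [0.5691733  0.17006641]
[103  23  78] [ 97  19 123] [ 15 166 178]
foot [229 188  38  37 990] ((247.11111450195312, 206.11111450195312), 18.90401268005371) [0.56926538 0.17056858 0.006     ]
barline [   0.7896278   -0.6135861  574.57745   -193.88368  ] -37.84926 centroid [ 0.57457746 -0.19388367]
[-122.61101723  127.92697997] [-10.66366769  10.56636214]
hub disc [ 0.69718741 -0.29109461  0.04      ]
grip top [ 0.46187326 -0.10456072  0.104     ]
grip top scene [ 0.46910209 -0.09571879  0.104     ] hub scene [ 0.69854233 -0.29193537  0.04      ]
blue [0.66662676 0.25672329 0.042     ] wood [array([0.58934025, 0.03992742]), array([ 0.55246984, -0.00428476]), array([0.48588784, 0.05331463]), array([0.5249618 , 0.09739607])]
red [ 0.66333902 -0.10567785  0.042     ]
```

Request:
arm_command:
  deltas:
    - [[60,0.08,-0.022,0,0],[60,0.096,-0.027,0,0],[60,0.096,-0.027,0,0],[60,0.096,-0.027,0,0],[60,0.096,-0.027,0,0],[60,0.096,-0.027,0,0],[60,0.096,-0.027,0,0],[60,0.096,-0.027,0,0],[60,0.096,-0.027,0,0],[60,0.08,-0.022,0,0]]
  newtons: 80

```text
time: 1.13
ee_pos: [0.551, -0.25, 0.3023]
orientation: [3.139, 0.003, 0.451]
force: [0.0, -0.8, -0.1]
gripper_width: 0.0513
```

Request:
arm_command:
  deltas:
    - [[60,0,0,0,-0.039],[60,0,0,0,-0.039],[60,0,0,0,-0.039],[60,0,0,0,-0.039],[60,0,0,0,-0.039],[60,0,0,0,-0.039],[60,0,0,0,-0.039],[60,0,0,0,-0.039],[60,0,0,0,-0.039],[60,0,0,0,-0.039]]

```text
time: 1.97
ee_pos: [0.5578, -0.2397, 0.3004]
orientation: [-3.141, -0.0, 1.705]
force: [0.3, -0.2, 0.2]
gripper_width: 0.0513
```

```bash
cat > t.py <<'E'
import sys
from h import *
# usage: tx ty tz yaw  -> tool-frame delta normalised
a=[float(x) for x in sys.argv[1:5]]
s=readout.observe(); M=Rm(s['orientation']); p=s['ee_pos']
d=M.T@(np.array(a[:3])-p)
yaw=np.arctan2(M[1,0],M[0,0]); dy=(a[3]-yaw+np.pi)%(2*np.pi)-np.pi
print('t',s['time'],'pos',p.round(4),'rpy',np.round(s['orientation'],4),'yaw',yaw.round(4),'F',s['force'].round(2),'M',s['moment'].round(3),'w',round(s['gripper_width'],4),'q',s['joints'].round(3))
print('tool delta mm',(d*1000).round(1),'norm',(d/.4).round(4),'spin norm',round(-dy/np.pi,4))
E
python3 t.py 0.5915 -0.2072 0.2 2.481
python3 - <<'E'
from h import *
c=imaging.camera('top')
C=np.array([.5797,-.1980]);u=np.array([.7896,-.6136]);n=np.array([.6136,.7896])
for x,y in((418,305),(527,348),(472,500),(362,455)):
    w=onz(c,(330+x/5-.4,130+y/5-.4),.002)[:2]-C; print(w@u,w@n)
E
```

```text
t 1.9667 pos [ 0.5578 -0.2397  0.3004] rpy [-3.1408e+00 -1.0000e-04  1.7048e+00] yaw 1.7048 F [ 0.31 -0.17  0.2 ] M [0.018 0.026 0.03 ] w 0.0513 q [-0.548  0.277  1.462 -0.     1.403 -0.682]
tool delta mm [ 27.7  37.8 100.3] norm [0.0692 0.0946 0.2508] spin norm -0.2471
0.06675232394371847 -0.052881497222872366
0.08292153596920233 -0.11460536108242432
-0.0027790925040805893 -0.13732282492628795
-0.018268640954591745 -0.075052127930443
```

Request:
arm_command:
  deltas:
    - [[60,0,0,0,-0.039],[60,0,0,0,-0.039],[60,0,0,0,-0.039],[60,0,0,0,-0.039],[60,0,0,0,-0.039],[60,0,0,0,-0.038],[60,0,0,0.07,-0.013],[60,0,0,0.08,0],[60,0,0,0.08,0],[60,0,0,0,0]]

```text
time: 2.85
ee_pos: [0.5598, -0.2409, 0.2091]
orientation: [3.141, 0.008, 2.484]
force: [-1.1, 0.5, -2.4]
gripper_width: 0.0509
```

```bash
python3 t.py 0.5915 -0.2072 0.16 2.481
```

```text
t 2.85 pos [ 0.5598 -0.2409  0.2091] rpy [3.1411 0.0079 2.4845] yaw 2.4845 F [-1.13  0.47 -2.36] M [ 0.035  0.067 -0.013] w 0.0509 q [-0.548  0.364  1.547 -0.     1.223 -1.462]
tool delta mm [-4.1 46.  49.2] norm [-0.0102  0.115   0.1229] spin norm 0.0011
```

Request:
arm_command:
  deltas:
    - [[60,-0.002,0.03,0.02,0],[60,-0.002,0.03,0.02,0],[60,-0.002,0.03,0.02,0],[60,-0.002,0.025,0.02,0],[60,-0.002,0,0.02,0],[60,0,0,0,0],[60,0,0,0,0],[60,0,0,0,0],[60,0,0,0,0],[60,0,0,0,0]]

```text
time: 3.68
ee_pos: [0.5994, -0.2038, 0.1724]
orientation: [3.139, 0.018, 2.482]
force: [-0.7, -0.0, 0.1]
gripper_width: 0.0514
```

```bash
python3 t.py 0.5915 -0.2072 0.077 2.481
python3 - <<'E'
from h import *
c=snap('top','top1.png'); s=snap('scene','scene1.png')
E
```

```text
t 3.6833 pos [ 0.5994 -0.2038  0.1724] rpy [3.1389 0.0178 2.4815] yaw 2.4815 F [-0.68 -0.02  0.07] M [0.007 0.043 0.031] w 0.0514 q [-4.640e-01  4.470e-01  1.514e+00 -1.000e-03  1.162e+00 -1.374e+00]
tool delta mm [ 5.8 -7.7 95.3] norm [ 0.0146 -0.0194  0.2383] spin norm 0.0002
```

Request:
arm_command:
  deltas:
    - [[60,0.006,-0.008,0.01,0],[60,0.006,-0.008,0.02,0],[60,0,0,0.025,0],[60,0,0,0.025,0],[60,0,0,0.025,0],[60,0,0,0.025,0],[60,0,0,0.02,0],[60,0,0,0.01,0],[60,0,0,0,0],[60,0,0,0,0]]

```text
time: 4.62
ee_pos: [0.5898, -0.2073, 0.0992]
orientation: [3.14, 0.014, 2.479]
force: [0.4, -0.6, 0.2]
gripper_width: 0.0513
```

```bash
python3 t.py 0.5915 -0.2072 0.077 2.481
python3 - <<'E'
from h import *
c=snap('top','top2.png'); s=snap('scene','scene2.png')
E
```

```text
t 4.6167 pos [ 0.5898 -0.2073  0.0992] rpy [3.1399 0.0136 2.4794] yaw 2.4794 F [ 0.36 -0.55  0.18] M [ 0.054 -0.043  0.046] w 0.0513 q [-4.760e-01  5.320e-01  1.564e+00 -1.000e-03  1.031e+00 -1.384e+00]
tool delta mm [-1.   1.1 22.2] norm [-0.0026  0.0027  0.0555] spin norm -0.0005
```

View pics/scene2.png

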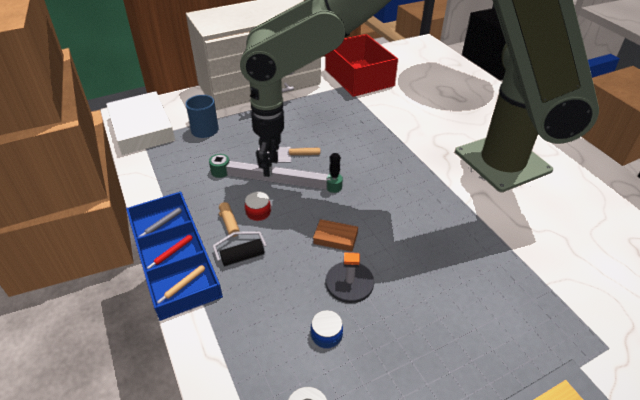

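The scene view shows the fingers at about (268,165), straddling the bar between hub (219,160) and grip (335,160). I go down the last bit and close.

Request:
arm_command:
  deltas:
    - [[60,0,0.003,0.01,0],[60,0,0,0.015,0],[60,0,0,0.015,0],[60,0,0,0.01,0],[60,0,0,0,0],[60,0,0,0,0],[60,0,0,0,0],[60,0,0,0,0],[60,0,0,0,0],[60,0,0,0,0]]

```text
time: 5.55
ee_pos: [0.593, -0.2073, 0.0804]
orientation: [3.139, 0.02, 2.48]
force: [1.0, 0.3, 0.7]
gripper_width: 0.0511
```

```bash
cat > avg.py <<'E'
from h import *
F=[];M=[]
for i in range(8):
    imaging.camera('top'); s=readout.observe(); F.append(s['force']);M.append(s['moment'])
print('F',np.mean(F,0).round(3),np.std(F,0).round(2),'M',np.mean(M,0).round(4),np.std(M,0).round(3))
E
python3 avg.py; python3 t.py 0.5915 -0.2072 0.077 2.481
```

```text
F [-0.302 -0.038  0.166] [0.59 0.42 0.45] M [0.027  0.0062 0.006 ] [0.019 0.034 0.028]
t 5.95 pos [ 0.5929 -0.2072  0.0803] rpy [3.1387 0.0196 2.4797] yaw 2.4797 F [-0.51 -0.37 -0.8 ] M [ 0.007  0.058 -0.019] w 0.0512 q [-4.740e-01  5.630e-01  1.564e+00 -1.000e-03  9.940e-01 -1.382e+00]
tool delta mm [ 1.2 -0.9  3.3] norm [ 0.003  -0.0023  0.0081] spin norm -0.0004
```

Request:
arm_command:
  deltas:
    - [[60,0,0,0.007,0],[60,0,0,0.004,0],[25,0,0,0,0],[20,0,0,0,0],[15,0,0,0,0],[15,0,0,0,0],[15,0,0,0,0],[15,0,0,0,0],[15,0,0,0,0],[15,0,0,0,0]]
  newtons: 80

```text
time: 6.78
ee_pos: [0.5932, -0.207, 0.0756]
orientation: [3.139, 0.02, 2.48]
force: [0.4, 0.1, 0.3]
gripper_width: 0.0228
```

```bash
python3 avg.py; python3 t.py 0.5915 -0.2072 0.077 2.481
```

```text
F [-0.251  0.293  0.419] [0.29 0.44 0.43] M [0.0213 0.0212 0.0427] [0.048 0.033 0.011]
t 7.1833 pos [ 0.5932 -0.207   0.0756] rpy [3.1386 0.0196 2.4802] yaw 2.4802 F [-0.61  1.07  1.2 ] M [ 0.007 -0.014  0.037] w 0.0229 q [-4.730e-01  5.700e-01  1.565e+00 -1.000e-03  9.870e-01 -1.382e+00]
tool delta mm [ 1.2 -1.1 -1.4] norm [ 0.003  -0.0029 -0.0036] spin norm -0.0003
```

Request:
arm_command:
  deltas:
    - [[15,0,0,-0.006,0],[15,0,0,-0.01,0],[15,0,0,-0.01,0],[15,0,0,-0.01,0],[15,0,0,-0.006,0],[15,0,0,0,0],[15,0,0,0,0],[15,0,0,0,0],[15,0,0,0,0],[15,0,0,0,0]]

```text
time: 8.02
ee_pos: [0.5863, -0.2037, 0.0867]
orientation: [-3.141, 0.001, 2.48]
force: [0.7, -0.4, -5.8]
gripper_width: 0.023
```

```bash
python3 avg.py; python3 t.py 0.5915 -0.2072 0.077 2.481;  python3 - <<'E'
from h import *
c=snap('top','top3.png'); s=snap('scene','scene3.png')
cv2.imwrite('pics/s3z.png',cv2.resize(s['color'][120:220,190:370],None,fx=4,fy=4,interpolation=cv2.INTER_CUBIC))
E
```

```text
F [-0.155  0.243 -5.908] [0.43 0.5  0.29] M [ 0.2492  0.2909 -0.0142] [0.023 0.029 0.026]
t 8.4167 pos [ 0.5865 -0.2038  0.0869] rpy [-3.1413e+00  1.6000e-03  2.4796e+00] yaw 2.4796 F [-0.77  0.41 -5.87] M [0.271 0.274 0.001] w 0.0229 q [-4.730e-01  5.480e-01  1.571e+00 -1.000e-03  1.021e+00 -1.382e+00]
tool delta mm [-6.1  0.4  9.9] norm [-0.0152  0.001   0.0247] spin norm -0.0005
```

View pics/s3z.png

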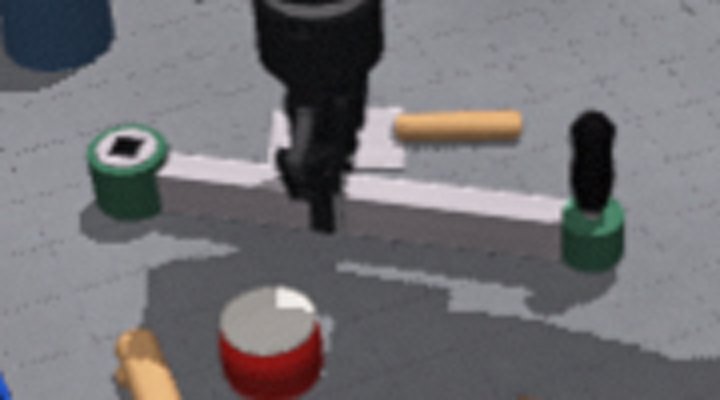

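Both ends are off the bed, and load and moment put the balance point about 59 mm hub-side of the grip. I lower, open, shift 59 mm towards the hub and regrip.

Request:
arm_command:
  deltas:
    - [[15,0,0,0.005,0],[15,0,0,0.007,0],[15,0,0,0.007,0],[15,0,0,0.005,0],[15,0,0,0,0],[15,0,0,0,0],[15,0,0,0,0],[15,0,0,0,0],[15,0,0,0,0],[15,0,0,0,0]]

```text
time: 9.35
ee_pos: [0.5874, -0.2041, 0.0782]
orientation: [3.142, 0.004, 2.48]
force: [-1.1, 0.5, -3.6]
gripper_width: 0.0227
```

```bash
python3 t.py 0.5915 -0.2072 0.0756 2.481
```

```text
t 9.35 pos [ 0.5874 -0.2041  0.0782] rpy [3.1416 0.0045 2.4797] yaw 2.4797 F [-1.06  0.45 -3.58] M [0.158 0.268 0.018] w 0.0227 q [-4.730e-01  5.620e-01  1.572e+00 -1.000e-03  1.004e+00 -1.382e+00]
tool delta mm [-5.1  0.1  2.6] norm [-0.0128  0.0003  0.0066] spin norm -0.0004
```

Request:
arm_command:
  deltas:
    - [[15,0,0,0.005,0],[15,0,0,0.004,0],[15,0,0,0,0],[15,0,0,0,0],[35,0,0,0,0],[50,0,0,0,0],[60,0,0,0,0],[60,0,0,0,0],[60,0,0,0,0],[60,0,0,0,0]]

```text
time: 10.18
ee_pos: [0.593, -0.2072, 0.0806]
orientation: [3.139, 0.02, 2.48]
force: [-0.0, 0.2, -0.0]
gripper_width: 0.0514
```

```bash
python3 t.py 0.5915 -0.2072 0.0756 2.481
python3 - <<'E'
from m import *
c=snap('top','top4.png'); s=snap('scene','scene4.png')
cv2.imwrite('pics/s4z.png',cv2.resize(s['color'][120:220,190:370],None,fx=4,fy=4,interpolation=cv2.INTER_CUBIC))
x0,y0,x1,y1=330,130,450,250
cv2.imwrite('pics/t4z.png',cv2.resize(c['color'][y0:y1,x0:x1],None,fx=5,fy=5,interpolation=cv2.INTER_CUBIC))
E
```

```text
t 10.1833 pos [ 0.593  -0.2072  0.0806] rpy [3.1388 0.0203 2.4798] yaw 2.4798 F [-0.01  0.23 -0.04] M [-0.009  0.109 -0.041] w 0.0514 q [-4.730e-01  5.620e-01  1.564e+00 -1.000e-03  9.940e-01 -1.382e+00]
tool delta mm [ 1.3 -1.   5. ] norm [ 0.0033 -0.0025  0.0125] spin norm -0.0004
```

View pics/s4z.png

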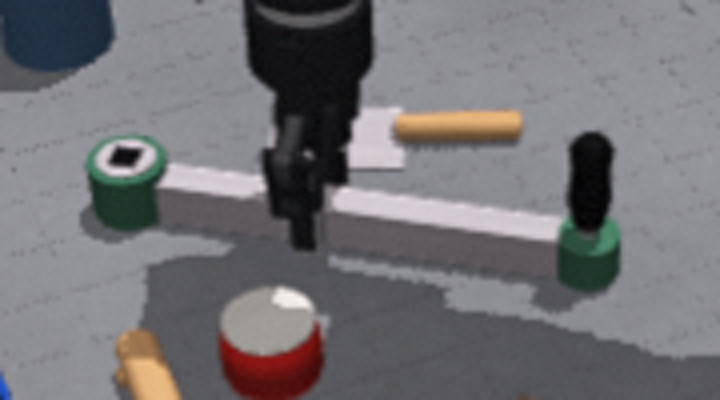

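View pics/t4z.png

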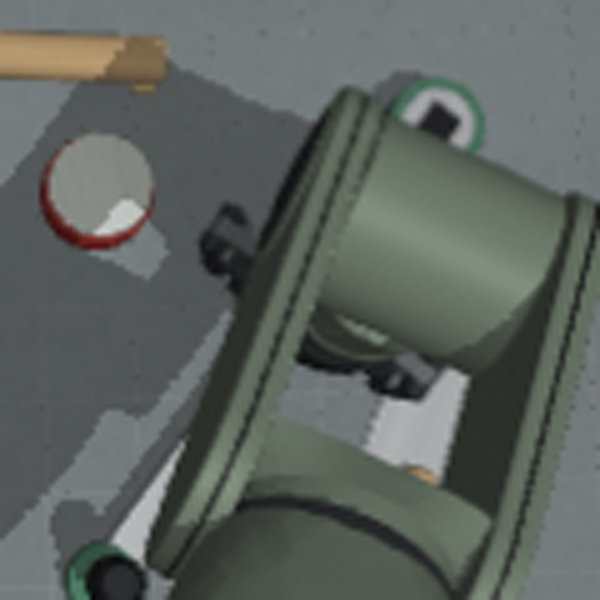

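The bar is back down on the bed, with the hub near (440,115) in the zoom and the grip near (118,578). It crept about 4 mm gripwards. Shifting the grip.

Request:
arm_command:
  deltas:
    - [[60,-0.01,0,0,0],[60,-0.02,0,0,0],[60,-0.025,0,0,0],[60,-0.025,0,0,0],[60,-0.025,0,0,0],[60,-0.02,0,0,0],[60,-0.01,0,0,0],[60,0,0,0,0],[60,0,0,0,0],[60,0,0,0,0]]

```text
time: 11.12
ee_pos: [0.6395, -0.2438, 0.0807]
orientation: [3.139, 0.02, 2.48]
force: [0.3, -0.7, -0.4]
gripper_width: 0.051
```

```bash
python3 t.py 0.6365 -0.2423 0.0756 2.480
python3 - <<'E'
from m import *
c0=cv2.imread('pics/top0.png'); c=snap('top','top5.png'); cal=c
def hub(im):
    d=dict(cal); d['color']=im
    hsv=cv2.cvtColor(im,cv2.COLOR_BGR2HSV); m=cv2.inRange(hsv,(50,60,20),(100,255,255)); k=np.zeros_like(m); k[138:170,400:435]=m[138:170,400:435]
    p=np.argwhere(k)[:,::-1].astype(np.float32); return len(p),cv2.minEnclosingCircle(p),onz(cal,cv2.minEnclosingCircle(p)[0],.03)
for f in ('pics/top0.png','pics/top4.png','pics/top5.png'): print(hub(cv2.imread(f)))
cv2.imwrite('pics/t5z.png',cv2.resize(c['color'][130:250,330:450],None,fx=5,fy=5,interpolation=cv2.INTER_CUBIC))
E
```

```text
t 11.1167 pos [ 0.6395 -0.2438  0.0807] rpy [3.139  0.02   2.4796] yaw 2.4796 F [ 0.29 -0.68 -0.37] M [ 0.002  0.026 -0.043] w 0.051 q [-4.900e-01  6.570e-01  1.405e+00 -1.000e-03  1.059e+00 -1.399e+00]
tool delta mm [ 3.4 -0.7  5. ] norm [ 0.0084 -0.0017  0.0125] spin norm -0.0001
(121, ((416.3760986328125, 153.3495635986328), 10.709359169006348), array([ 0.69709258, -0.28764826,  0.03      ]))
(57, ((416.8809509277344, 154.1904754638672), 9.43675708770752), array([ 0.69476815, -0.28888614,  0.03      ]))
(0, ((0.0, 0.0), 0.0), array([1.19054863, 0.89320757, 0.03      ]))
```

View pics/t5z.png

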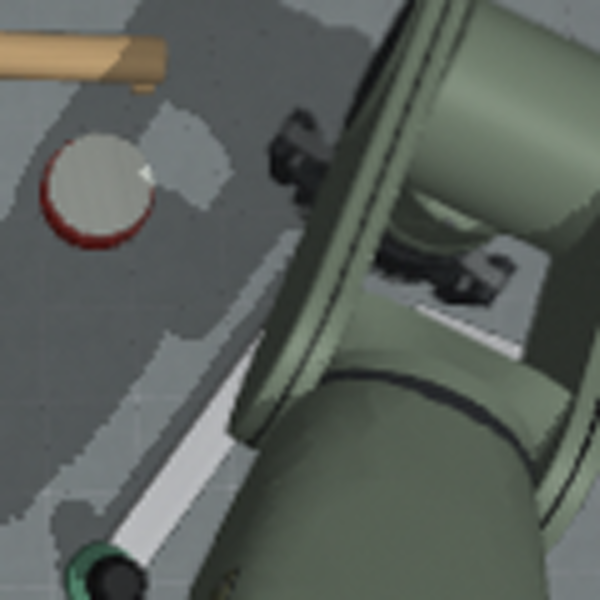

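Request:
arm_command:
  deltas:
    - [[60,0.008,-0.001,0.006,0],[60,0.004,0,0.006,0],[60,0,0,0,0],[40,0,0,0,0],[15,0,0,0,0],[15,0,0,0,0],[15,0,0,0,0],[15,0,0,0,0],[15,0,0,0,0],[15,0,0,0,0]]
  newtons: 80

```text
time: 12.0
ee_pos: [0.6332, -0.2394, 0.0748]
orientation: [3.14, 0.017, 2.481]
force: [-0.7, -0.5, 0.5]
gripper_width: 0.0231
```

```bash
python3 avg.py; python3 t.py 0.6365 -0.2423 0.0756 2.480
```

```text
F [-0.454  0.028  0.434] [0.38 0.47 0.38] M [-0.0452  0.1011 -0.0364] [0.031 0.014 0.028]
t 12.4 pos [ 0.6332 -0.2394  0.0748] rpy [3.1399 0.0171 2.4806] yaw 2.4806 F [-0.57 -0.19  0.4 ] M [-0.067  0.098 -0.041] w 0.0225 q [-0.489  0.654  1.426 -0.002  1.045 -1.398]
tool delta mm [-4.4 -0.3 -0.7] norm [-0.0111 -0.0007 -0.0017] spin norm 0.0002
```

Request:
arm_command:
  deltas:
    - [[15,0,0,-0.006,0],[15,0,0,-0.01,0],[15,0,0,-0.01,0],[15,0,0,-0.01,0],[15,0,0,-0.006,0],[15,0,0,0,0],[15,0,0,0,0],[15,0,0,0,0],[15,0,0,0,0],[15,0,0,0,0]]

```text
time: 13.23
ee_pos: [0.6282, -0.2364, 0.0864]
orientation: [-3.142, 0.003, 2.48]
force: [0.6, 0.5, -5.3]
gripper_width: 0.0227
```

```bash
python3 avg.py;python3 avg.py; python3 t.py 0.6365 -0.2423 0.0756 2.480
```

```text
F [ 0.157 -0.083 -5.963] [0.22 0.67 0.37] M [ 0.0292  0.0362 -0.0085] [0.032 0.046 0.033]
F [-0.041  0.124 -5.699] [0.38 0.41 0.32] M [ 0.0241  0.0478 -0.0078] [0.03  0.018 0.023]
t 14.0333 pos [ 0.6283 -0.2364  0.0865] rpy [-3.1416  0.0036  2.4806] yaw 2.4806 F [-0.45  0.19 -5.67] M [-0.015  0.03  -0.006] w 0.0231 q [-4.880e-01  6.340e-01  1.430e+00 -1.000e-03  1.074e+00 -1.398e+00]
tool delta mm [-10.1   0.4  10.9] norm [-0.0252  0.0009  0.0273] spin norm 0.0002
```

The balance point is now about 4 mm hub-side of the grip: moment 0.02–0.04 N·m, close to the sensor's noise. That is good enough for a carry, so I raise the bar.

Request:
arm_command:
  deltas:
    - [[15,0,0,-0.01,0],[15,0,0,-0.02,0],[15,0,0,-0.03,0],[15,0,0,-0.035,0],[15,0,0,-0.035,0],[15,0,0,-0.035,0],[15,0,0,-0.035,0],[15,0,0,-0.03,0],[15,0,0,-0.02,0],[15,0,0,-0.01,0]]

```text
time: 14.87
ee_pos: [0.6286, -0.2364, 0.2049]
orientation: [3.141, 0.009, 2.481]
force: [0.3, 0.4, -5.6]
gripper_width: 0.0228
```

```bash
python3 avg.py; python3 t.py 0.5692 0.1704 0.20 2.6234;  python3 - <<'E'
from h import *
s=snap('scene','scene6.png')
cv2.imwrite('pics/s6z.png',cv2.resize(s['color'][100:220,180:370],None,fx=4,fy=4,interpolation=cv2.INTER_CUBIC))
E
```

```text
F [-0.067  0.104 -5.35 ] [0.54 0.37 0.97] M [ 0.0272  0.0375 -0.01  ] [0.025 0.035 0.029]
t 15.2667 pos [ 0.627  -0.2356  0.2001] rpy [-3.1413e+00  1.6000e-03  2.4806e+00] yaw 2.4806 F [ 0.38 -0.26 -4.84] M [ 0.045  0.044 -0.016] w 0.0228 q [-4.880e-01  4.940e-01  1.382e+00 -1.000e-03  1.264e+00 -1.398e+00]
tool delta mm [294.8 285.   -0.5] norm [ 0.7371  0.7125 -0.0011] spin norm -0.0455
```

View pics/s6z.png

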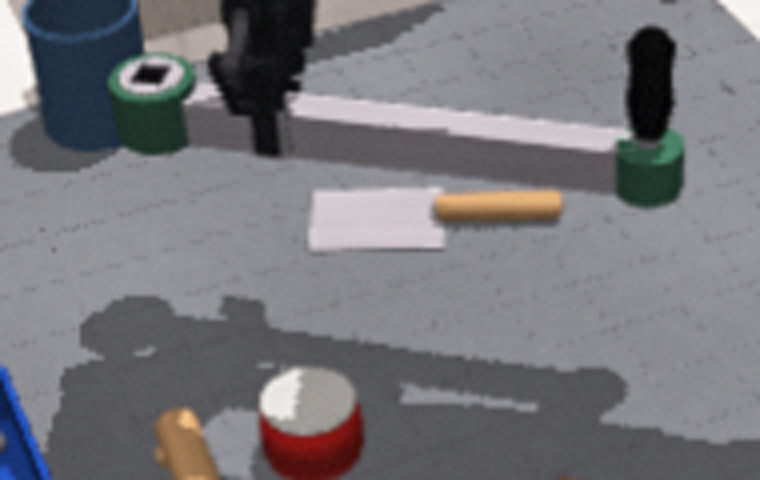

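Request:
arm_command:
  deltas:
    - [[15,0.02,0.02,0,0],[15,0.04,0.038,0,0],[15,0.05,0.048,0,0],[15,0.06,0.057,0,0],[15,0.06,0.057,0,0],[15,0.06,0.057,0,0],[15,0.06,0.057,0,0],[15,0.05,0.048,0,0],[15,0.035,0.033,0,0],[15,0.02,0.02,0,0]]

```text
time: 16.15
ee_pos: [0.5856, 0.0262, 0.1957]
orientation: [-3.141, -0.004, 2.473]
force: [-0.4, 0.5, -5.9]
gripper_width: 0.0227
```

```bash
python3 t.py 0.5666 0.1719 0.20 2.6234
```

```text
t 16.15 pos [0.5856 0.0262 0.1957] rpy [-3.1411 -0.0044  2.4729] yaw 2.4729 F [-0.38  0.53 -5.88] M [0.021 0.042 0.041] w 0.0227 q [-0.104  0.34   1.611  0.002  1.195 -1.007]
tool delta mm [105.2 102.5  -3.9] norm [ 0.263   0.2563 -0.0096] spin norm -0.0479
```

Request:
arm_command:
  deltas:
    - [[15,0.015,0.015,0,0],[15,0.03,0.03,-0.002,0],[15,0.04,0.04,-0.002,0],[15,0.045,0.045,-0.002,0],[15,0.045,0.045,-0.002,0],[15,0.035,0.035,-0.002,0],[15,0.025,0.025,0,0],[15,0.01,0.01,0,0],[15,0,0,0,0],[15,0,0,0,0]]

```text
time: 16.98
ee_pos: [0.5689, 0.1701, 0.1998]
orientation: [-3.14, -0.002, 2.471]
force: [0.3, -0.7, -5.8]
gripper_width: 0.0229
```

Request:
arm_command:
  deltas:
    - [[15,0,0,0,-0.004],[15,0,0,0,-0.008],[15,0,0,0,-0.012],[15,0,0,0,-0.012],[15,0,0,0,-0.008],[15,0,0,0,-0.003],[15,0,0,0,0],[15,0,0,0,0],[15,0,0,0,0],[15,0,0,0,0]]

```text
time: 17.82
ee_pos: [0.5713, 0.1591, 0.1992]
orientation: [-3.136, 0.0, 2.615]
force: [0.7, 0.4, -6.2]
gripper_width: 0.0229
```

```bash
python3 t.py 0.5666 0.1719 0.20 2.6234
python3 - <<'E'
from h import *
s=snap('scene','scene7.png')
cv2.imwrite('pics/s7z.png',cv2.resize(s['color'][150:330,250:480],None,fx=3.3,fy=3.3,interpolation=cv2.INTER_CUBIC))
c=snap('top','top7.png')
cv2.imwrite('pics/t7z.png',cv2.resize(c['color'][130:280,160:320],None,fx=4,fy=4,interpolation=cv2.INTER_CUBIC))
E
```

```text
t 17.8167 pos [0.5713 0.1591 0.1992] rpy [-3.1360e+00  1.0000e-04  2.6151e+00] yaw 2.6151 F [ 0.66  0.37 -6.18] M [-0.024  0.032 -0.006] w 0.0229 q [ 0.128  0.349  1.59  -0.005  1.206 -0.915]
tool delta mm [10.5  8.7 -0.9] norm [ 0.0262  0.0217 -0.0022] spin norm -0.0027
```

View pics/s7z.png

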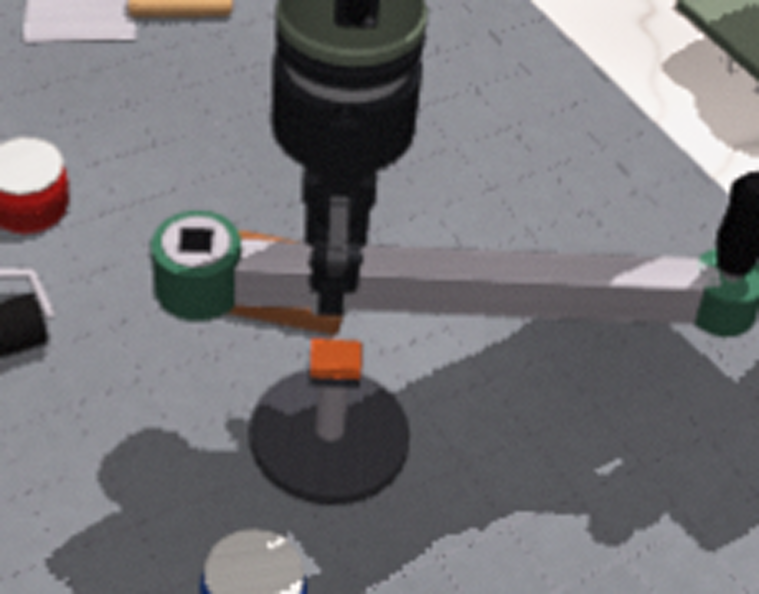

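View pics/t7z.png

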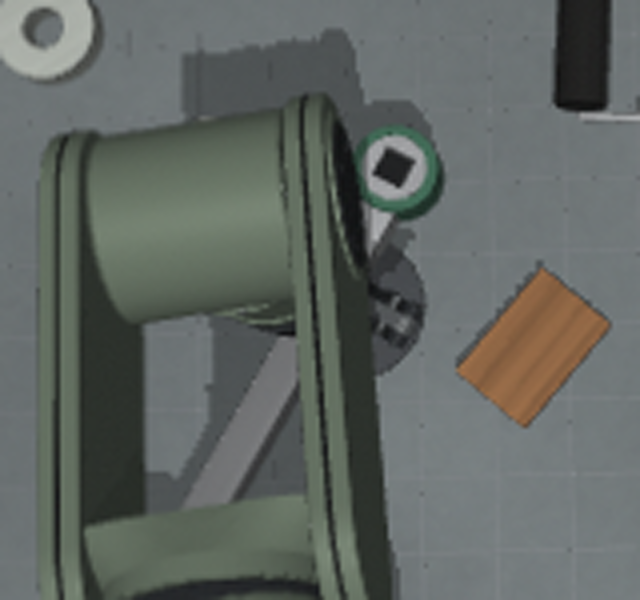

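The bar is held level just over the pad; in the zoom the pad is at (335,355), with the fingers above it. I trim the position.

Request:
arm_command:
  deltas:
    - [[15,0.01,0.01,0,-0.003],[15,0.01,0.008,0,0],[15,0.005,0.003,0,0],[15,0,0,0,0],[15,0,0,0,0],[15,0,0,0,0],[15,0,0,0,0],[15,0,0,0,0],[15,0,0,0,0],[15,0,0,0,0]]

```text
time: 18.75
ee_pos: [0.5659, 0.174, 0.1992]
orientation: [-3.136, -0.0, 2.627]
force: [-0.7, -0.3, -6.2]
gripper_width: 0.0228
```

```bash
python3 t.py 0.5666 0.1719 0.175 2.6234; python3 avg.py; python3 t.py 0.5666 0.1719 0.175 2.6234
```

```text
t 18.75 pos [0.5659 0.174  0.1992] rpy [-3.1362e+00 -1.0000e-04  2.6274e+00] yaw 2.6274 F [-0.66 -0.33 -6.15] M [-0.022  0.03   0.021] w 0.0228 q [ 0.154  0.347  1.593 -0.004  1.205 -0.901]
tool delta mm [-1.7 -1.4 24.2] norm [-0.0042 -0.0034  0.0604] spin norm 0.0013
F [ 0.021 -0.152 -5.658] [0.36 0.52 0.61] M [0.0246 0.0195 0.0095] [0.018 0.02  0.026]
t 19.15 pos [0.5658 0.1741 0.1991] rpy [-3.1362e+00 -2.0000e-04  2.6276e+00] yaw 2.6276 F [-0.03 -0.5  -5.86] M [ 0.006  0.026 -0.   ] w 0.0226 q [ 0.154  0.347  1.593 -0.004  1.205 -0.901]
tool delta mm [-1.7 -1.4 24.1] norm [-0.0044 -0.0035  0.0604] spin norm 0.0013
```

Request:
arm_command:
  deltas:
    - [[15,-0.002,-0.002,0.006,0.001],[15,-0.001,-0.001,0.011,0],[15,0,0,0.013,0],[15,0,0,0.013,0],[15,0,0,0.011,0],[15,0,0,0.006,0],[15,0,0,0,0],[15,0,0,0,0],[15,0,0,0,0],[15,0,0,0,0]]

```text
time: 19.98
ee_pos: [0.5656, 0.172, 0.1712]
orientation: [-3.135, -0.002, 2.624]
force: [0.1, 0.1, -6.8]
gripper_width: 0.0228
```

```bash
python3 t.py 0.5666 0.1719 0.160 2.6234
python3 - <<'E'
from h import *
s=snap('scene','scene8.png')
cv2.imwrite('pics/s8z.png',cv2.resize(s['color'][190:310,280:440],None,fx=5,fy=5,interpolation=cv2.INTER_CUBIC))
E
```

```text
t 19.9833 pos [0.5656 0.172  0.1712] rpy [-3.1347e+00 -2.1000e-03  2.6240e+00] yaw 2.624 F [ 0.1   0.06 -6.81] M [ 0.011 -0.014  0.011] w 0.0228 q [ 0.151  0.381  1.612 -0.005  1.155 -0.901]
tool delta mm [-0.9  0.5 11.2] norm [-0.0023  0.0012  0.028 ] spin norm 0.0002
```

View pics/s8z.png

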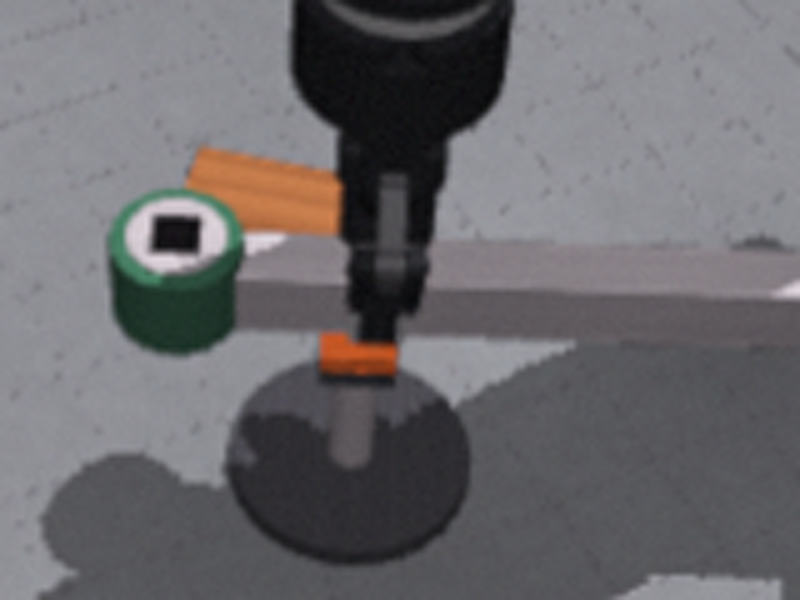

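```bash
python3 - <<'E'
from m import *
s=imaging.camera('scene'); st=readout.observe(); M=Rm(st['orientation']);p=st['ee_pos']
for y in (-.026,-.012,.012,.026): print('tip',y,proj(s,[p+M@np.array([x,y,.071]) for x in(-.011,0,.011)]).round(1).tolist())
a=np.radians(-29.7);u=np.array([np.cos(a),np.sin(a),0]);n=np.array([-u[1],u[0],0]);C=np.array([.5692,.1704,.085])
print('pad',proj(s,[C+u*i*.015+n*j*.011 for i,j in((-1,-1),(1,-1),(1,1),(-1,1))]).round(1).tolist())
for z in(0.085,.067): print(proj(s,[C*[1,1,0]+[0,0,z]+u*i*.015+n*.011 for i in(-1,1)]).round(1).tolist())
m,ce,stt=mask(s,(3,150,120),(20,255,255),(335,250,370,270)); print(stt,ce)
# hub top centre: 
print('hub expected (bal76)',proj(s,[p-[0,0,.0748-.04]+M@np.array([-(150-x)/1000,0,0]) for x in(70,73,76)]).round(1).tolist())
E
python3 - <<'E'
import cv2
im=cv2.imread('pics/scene8.png');h=cv2.cvtColor(im,cv2.COLOR_BGR2HSV)
cv2.imwrite('pics/s8y.png',cv2.resize(im[230:270,300:400],None,fx=8,fy=8,interpolation=cv2.INTER_NEAREST))
E
```

```text
tip -0.026 [[349.6, 239.9], [355.2, 240.1], [360.9, 240.4]]
tip -0.012 [[349.5, 245.3], [355.2, 245.6], [360.9, 245.8]]
tip 0.012 [[349.4, 254.9], [355.1, 255.1], [360.9, 255.4]]
tip 0.026 [[349.3, 260.6], [355.1, 260.9], [360.9, 261.2]]
pad [[360.4, 251.7], [345.1, 251.0], [344.8, 259.7], [360.4, 260.4]]
[[360.4, 260.4], [344.8, 259.7]]
[[359.8, 266.3], [344.4, 265.5]]
[344 257  15   8  88] [350.52272727 260.64772727]
hub expected (bal76) [[313.6, 235.9], [315.2, 236.0], [316.8, 236.0]]
```

View pics/s8y.png

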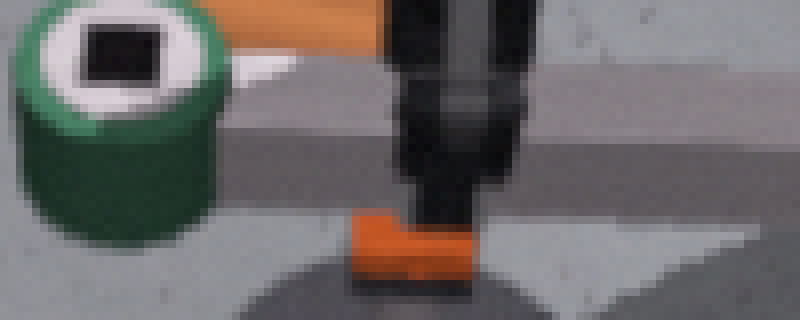

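In the scene view the fingertip centre is near column 355.4 and the pad centre near 351.7, as computed. I nudge the grip about 3 mm hubwards and go down to contact.

Request:
arm_command:
  deltas:
    - [[15,-0.004,0.001,0.003,0],[15,-0.003,0,0.005,0],[15,0,0,0.005,0],[15,0,0,0.004,0],[15,0,0,0.002,0],[15,0,0,0,0],[15,0,0,0,0],[15,0,0,0,0],[15,0,0,0,0],[15,0,0,0,0]]

```text
time: 20.92
ee_pos: [0.5692, 0.1709, 0.1637]
orientation: [-3.136, -0.0, 2.624]
force: [0.3, -1.0, -6.1]
gripper_width: 0.0228
```

```bash
python3 avg.py; python3 t.py 0.5679 0.1712 0.160 2.6234
```

```text
F [-0.244 -0.079 -5.624] [0.15 0.3  0.58] M [ 0.0132  0.0204 -0.0106] [0.031 0.013 0.034]
t 21.3167 pos [0.5692 0.1709 0.1637] rpy [-3.1359e+00 -5.0000e-04  2.6240e+00] yaw 2.624 F [ 0.03  0.04 -6.05] M [ 0.024  0.002 -0.057] w 0.0229 q [ 0.148  0.396  1.609 -0.005  1.141 -0.903]
tool delta mm [ 1.3 -0.3  3.7] norm [ 0.0031 -0.0008  0.0094] spin norm 0.0002
```

Request:
arm_command:
  deltas:
    - [[15,0.002,0,0.002,0],[15,0,0,0.002,0],[15,0,0,0.002,0],[15,0,0,0.002,0],[15,0,0,0,0],[15,0,0,0,0],[15,0,0,0,0],[15,0,0,0,0],[15,0,0,0,0],[15,0,0,0,0]]

```text
time: 22.15
ee_pos: [0.5684, 0.1713, 0.1602]
orientation: [-3.136, -0.0, 2.624]
force: [0.2, -0.5, -5.7]
gripper_width: 0.0228
```

```bash
python3 avg.py; python3 t.py 0.5692 0.1709 0.160 2.6234
```

```text
F [-0.071 -0.056 -5.509] [0.39 0.42 0.39] M [ 0.0282  0.0263 -0.0234] [0.015 0.026 0.035]
t 22.55 pos [0.5684 0.1713 0.1602] rpy [-3.1359e+00 -5.0000e-04  2.6240e+00] yaw 2.624 F [-0.34 -0.32 -6.23] M [ 0.     0.02  -0.081] w 0.0228 q [ 0.149  0.399  1.613 -0.005  1.134 -0.902]
tool delta mm [-0.9  0.   0.2] norm [-0.0023  0.      0.0005] spin norm 0.0002
```

Still no contact. I lower 1 mm at a time.

Request:
arm_command:
  deltas:
    - [[15,0,0,0.0025,0],[15,0,0,0,0],[15,0,0,0.0025,0],[15,0,0,0,0],[15,0,0,0,0],[15,0,0,0,0],[15,0,0,0,0],[15,0,0,0,0],[15,0,0,0,0],[15,0,0,0,0]]

```text
time: 23.38
ee_pos: [0.569, 0.1715, 0.1601]
orientation: [-3.137, 0.001, 2.624]
force: [-1.7, -0.7, -4.1]
gripper_width: 0.0226
```

```bash
python3 avg.py; python3 t.py 0.5692 0.1709 0.160 2.6234
```

```text
F [-0.892 -0.029 -3.301] [0.51 0.43 0.32] M [ 0.0225  0.161  -0.0071] [0.017 0.028 0.026]
t 23.7833 pos [0.569  0.1715 0.16  ] rpy [-3.1370e+00  1.0000e-03  2.6241e+00] yaw 2.6241 F [-1.41 -0.15 -3.75] M [ 0.029  0.176 -0.002] w 0.0229 q [ 0.149  0.4    1.612 -0.005  1.132 -0.902]
tool delta mm [-0.4 -0.4  0.1] norm [-0.0011 -0.0011  0.0001] spin norm 0.0002
```

Contact is made: load is down to 3.5 N and the bar is seated at the pad. I release gently.

Request:
arm_command:
  deltas:
    - [[24,0,0,0.0012,0],[26,0,0,0,0],[27,0,0,0,0],[28,0,0,0,0],[29,0,0,0,0],[30,0,0,0,0],[32,0,0,0,0],[34,0,0,0,0],[34,0,0,0,0],[34,0,0,0,0]]
  newtons: 30

```text
time: 24.62
ee_pos: [0.5728, 0.1718, 0.1638]
orientation: [3.14, 0.009, 2.624]
force: [-0.6, -0.3, -0.2]
gripper_width: 0.0289
```

```bash
python3 t.py 0.5692 0.1709 0.160 2.6234
python3 - <<'E'
from h import *
s=snap('scene','scene9.png')
cv2.imwrite('pics/s9z.png',cv2.resize(s['color'][150:330,250:480],None,fx=3.3,fy=3.3,interpolation=cv2.INTER_CUBIC))
E
```

```text
t 24.6167 pos [0.5728 0.1718 0.1638] rpy [3.1402 0.0093 2.6241] yaw 2.6241 F [-0.6  -0.25 -0.18] M [-0.03   0.078 -0.05 ] w 0.0289 q [ 0.149  0.397  1.607 -0.005  1.13  -0.902]
tool delta mm [ 2.7 -2.6  3.8] norm [ 0.0068 -0.0065  0.0095] spin norm 0.0002
```

View pics/s9z.png

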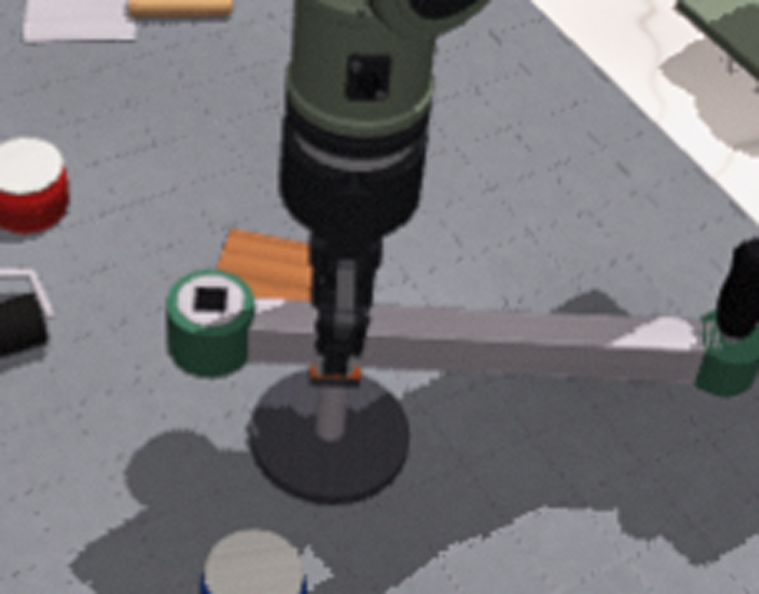

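The grip is released, the force is about zero and the bar rests level on the pad. I open wider, centre and rise straight up.

Request:
arm_command:
  deltas:
    - [[40,0,-0.002,0,0],[48,0,-0.002,0,0],[55,0,0,0,0],[60,0,0,0,0],[60,0,0,0,0],[60,0,0,0,0],[60,0,0,0,0],[60,0,0,0,0],[60,0,0,0,0],[60,0,0,0,0]]

```text
time: 25.5
ee_pos: [0.5724, 0.1705, 0.1642]
orientation: [3.139, 0.01, 2.624]
force: [0.4, -0.7, 0.1]
gripper_width: 0.0518
```

```bash
python3 t.py 0.5692 0.1709 0.30 2.6234
python3 - <<'E'
from h import *
s=snap('scene','scene10.png')
cv2.imwrite('pics/s10z.png',cv2.resize(s['color'][150:330,250:480],None,fx=3.3,fy=3.3,interpolation=cv2.INTER_CUBIC))
E
```

```text
t 25.5 pos [0.5724 0.1705 0.1642] rpy [3.139  0.0103 2.6241] yaw 2.6241 F [ 0.43 -0.71  0.12] M [-0.016 -0.001 -0.039] w 0.0518 q [ 0.146  0.395  1.61  -0.005  1.128 -0.905]
tool delta mm [   1.6   -0.9 -135.9] norm [ 0.004  -0.0022 -0.3397] spin norm 0.0002
```

View pics/s10z.png

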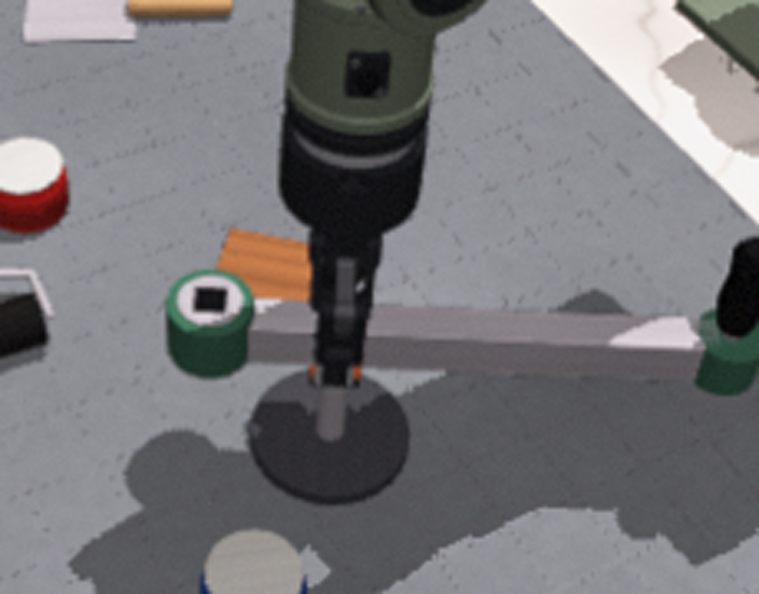

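The bar stays level with the fingers clear of it. Retreating straight up.

Request:
arm_command:
  deltas:
    - [[60,0,0,-0.005,0],[60,0,0,-0.01,0],[60,0,0,-0.02,0],[60,0,0,-0.03,0],[60,0,0,-0.04,0],[60,0,0,-0.05,0],[60,0,0,-0.06,0],[60,0,0,-0.06,0],[60,0,0,-0.05,0],[60,0,0,-0.03,0]]

```text
time: 26.38
ee_pos: [0.5691, 0.1707, 0.3162]
orientation: [3.141, 0.007, 2.624]
force: [0.7, 0.3, -0.2]
gripper_width: 0.0512
```

Request:
arm_command:
  deltas:
    - [[60,0,0,-0.03,0],[60,0.06,-0.06,0,0],[60,0.06,-0.06,0,0],[60,0.06,-0.06,0,0],[60,0.06,-0.06,0,0],[60,0.04,-0.04,0,0],[60,0.02,-0.02,0,0],[60,0,0,0,0],[60,0,0,0,0],[60,0,0,0,0]]

```text
time: 27.22
ee_pos: [0.4033, 0.1249, 0.345]
orientation: [3.121, 0.035, 2.624]
force: [-0.1, -0.5, -1.1]
gripper_width: 0.0512
```

```bash
python3 t.py 0.5692 0.1709 0.30 2.6234
python3 - <<'E'
from m import *
s=snap('scene','scene11.png');c=snap('top','top11.png')
cv2.imwrite('pics/s11z.png',cv2.resize(s['color'][150:330,250:480],None,fx=3.3,fy=3.3,interpolation=cv2.INTER_CUBIC))
E
```

```text
t 27.2167 pos [0.4033 0.1249 0.345 ] rpy [3.1211 0.0346 2.6241] yaw 2.6241 F [-0.13 -0.45 -1.05] M [-0.008  0.028  0.009] w 0.0512 q [ 0.097 -0.187  1.854 -0.003  1.435 -0.957]
tool delta mm [-119.8  121.    51.7] norm [-0.2994  0.3025  0.1293] spin norm 0.0002
```

View pics/s11z.png

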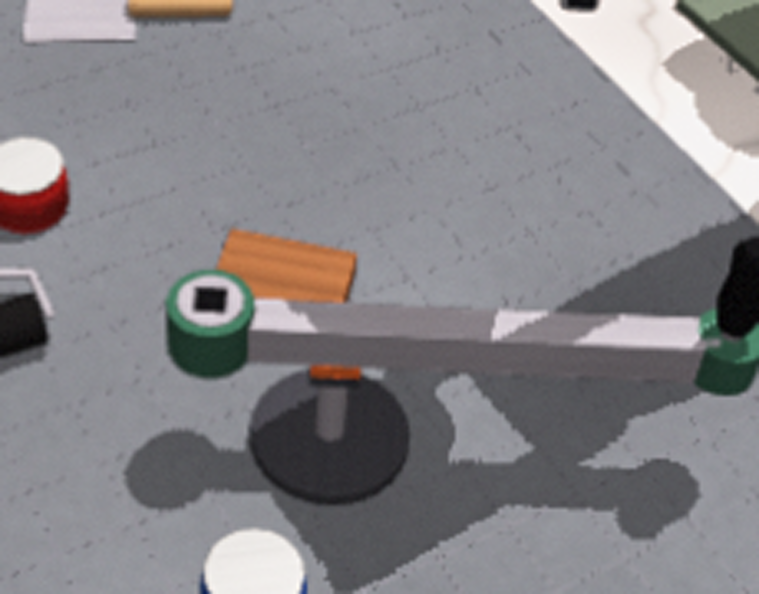

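View pics/top11.png

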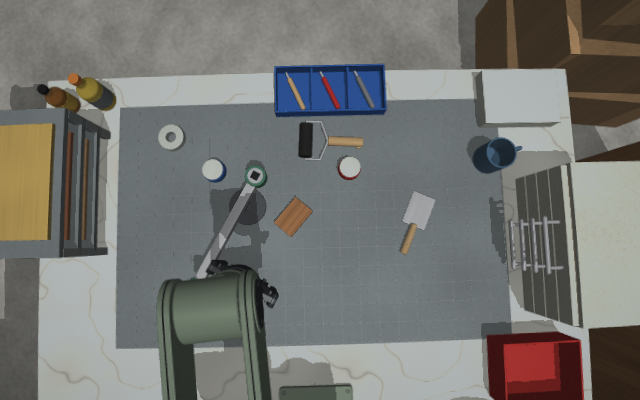

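Request:
arm_command:
  deltas:
    - [[60,0,0,0,0],[60,0,0,0,0],[60,0,0,0,0],[60,0,0,0,0],[60,0,0,0,0],[60,0,0,0,0],[60,0,0,0,0],[60,0,0,0,0],[60,0,0,0,0],[60,0,0,0,0]]

```text
time: 28.15
ee_pos: [0.4063, 0.1254, 0.3437]
orientation: [3.123, 0.031, 2.624]
force: [0.0, -0.3, -0.6]
gripper_width: 0.0512
```

```bash
python3 t.py 0.5692 0.1709 0.30 2.6234
python3 - <<'E'
from m import *
p=cv2.imread('pics/scene11.png'); c0=cv2.imread('pics/scene0.png'); s=snap('scene','scene12.png'); t0=cv2.imread('pics/top0.png'); t=snap('top','top12.png')
roi=(slice(220,300),slice(295,480))
print('crank region change since', np.abs(p[roi].astype(int)-s['color'][roi]).mean())
# hub and grip boss bottoms; levelness: hub centre by two-view triangulation
def g(c,roi):
    m,ce,st=mask(c,(60,60,20),(95,255,255),roi); return ce,st
for n,roi in(('hub',(290,225,335,270)),('boss',(450,235,490,280))): print(n,g(s,roi))
M=dict(red=((0,120,60),(6,255,255)),)
def tri(a,b):
    o1,d1=ray(s,a);o2,d2=ray(t,b);A=np.c_[d1,-d2];k=np.linalg.lstsq(A,o2-o1,rcond=None)[0];return (o1+k[0]*d1+o2+k[1]*d2)/2
# bar seen in top: line & predicted scene row at both ends
hubuv=(250+210/3.3,150+299/3.3)
print('hub top tri',tri(hubuv,(255.5,175.5)))
# bystanders: compare white lids/centroids
for n,a,lo,hi,roi in(('red',0,(0,0,170),(180,60,255),(335,152,365,185)),('blue',0,(0,0,170),(180,60,255),(198,155,230,185)),('wood',0,(5,60,60),(20,255,200),(270,190,318,240)),('scraper',0,(0,0,150),(180,40,255),(400,185,440,235)),('brayer',0,(8,60,100),(25,255,255),(325,130,368,152))):
    print(n,mask(dict(color=t0),lo,hi,roi)[1].round(1),mask(t,lo,hi,roi)[1].round(1))
E
```

```text
t 28.15 pos [0.4063 0.1254 0.3437] rpy [3.1232 0.0314 2.6243] yaw 2.6243 F [ 0.05 -0.34 -0.56] M [-0.027  0.016  0.016] w 0.0512 q [ 0.097 -0.177  1.848 -0.003  1.434 -0.956]
tool delta mm [-117.6  119.2   49.6] norm [-0.294   0.2981  0.1239] spin norm 0.0003
crank region change since 2.083918918918919
hub (array([312.88863109, 251.44547564]), array([300, 232,  27,  32, 431], dtype=int32))
boss (array([471.39115646, 259.29931973]), array([461, 248,  22,  22, 294], dtype=int32))
hub top tri [0.63387897 0.13116676 0.12106439]
red [349.7 166.4] [349.7 166.4]
blue [212. 169.] [212.  169.1]
wood [292.8 216.5] [292.8 216.5]
scraper [418.8 209.9] [418.7 209.9]
brayer [345.6 141.2] [345.6 141.2]
```

Run:
```python
from m import *
s=imaging.camera('scene')
a=np.radians(-29.6);u=np.array([np.cos(a),np.sin(a),0]);H=np.array([.634,.131,0])
for z in(.075,.085,.095): print(z,'hub bottom ctr',proj(s,[H+[0,0,z]]).round(1),'boss mid',proj(s,[H-.3*u+[0,0,z+.0]]).round(1),'grip top',proj(s,[H-.3*u+[0,0,z+.104]]).round(1))
p=cv2.imread('pics/scene11.png'); r_=(slice(225,270),slice(298,328)); print(np.abs(p[r_].astype(int)-s['color'][r_]).mean())
cv2.imwrite('pics/s13z.png',cv2.resize(s['color'][180:310,290:490],None,fx=4,fy=4,interpolation=cv2.INTER_CUBIC))
```

```text
0.075 hub bottom ctr [[313.8 256.2]] boss mid [[466.6 263.3]] grip top [[479.3 226.9]]
0.085 hub bottom ctr [[313.8 252.9]] boss mid [[467.8 260. ]] grip top [[480.7 223.1]]
0.095 hub bottom ctr [[313.8 249.5]] boss mid [[468.9 256.7]] grip top [[482.  219.2]]
1.3688888888888888
```

View pics/s13z.png

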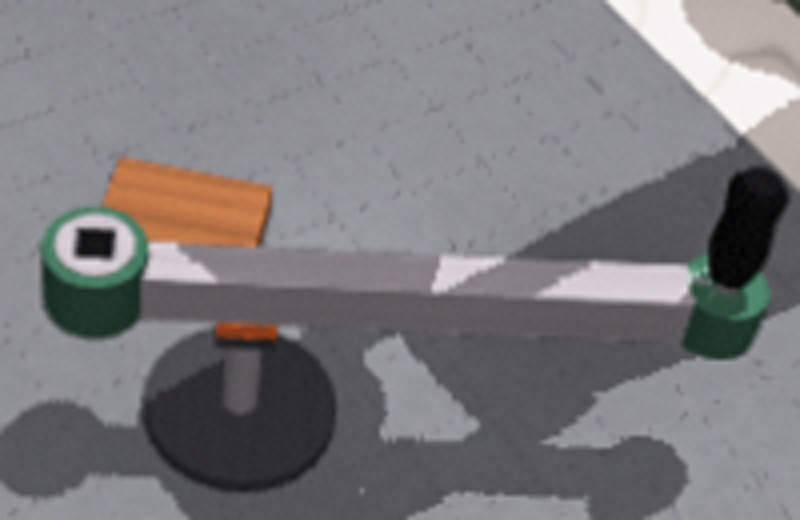

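The bar sits level and still on the pad, and the bystanders have not moved. Handing in.

```bash
python3 -c "
from h import *
print(r.hand_in())"
```

```text
the job is handed in; nothing more can be done
None
```

The crank arm now lies level across the orange pad on its own, with both ends clear, and I handed the job in at about 28 s of the 64 s allowed.

- **Finding the balance:** I gripped the bar near its middle at 80 N and lifted it about 11 mm. The load of about 6 N and the wrist moment put the balance point 59 mm towards the hub. I set the bar down, shifted the grip and regripped. The moment then fell to about 0.03 N·m, within the sensor noise.
- **Carrying and placing:** I carried the bar level, turned it to the pad's direction and lowered it with the grip within about 2 mm of the pad's centre. I released it slowly, then withdrew upwards.

**Last checks:**
- **Bar:** after release it stayed level in two views taken about 1 s apart. The pad lies about 74 mm hub-side of the bar's middle, against a balance estimate of 73–76 mm.
- **Bystanders:** the tins, block, scraper and roller are all within 0.1 px of where they started.
- **Robot:** it was well clear of everything when I handed in.

**Disagreements:**
- Measuring the hub top from two views gave 121 mm, where 125 mm is expected. I put that down to pixel and calibration error.
- The last grip was still about 3–4 mm off the true balance point, well inside the pad's ±15 mm.
- The gripper crept and tilted by up to 1–2° during moves, so I corrected its position several times along the way.

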